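Hang the utensil caddy on its two studs

ROBOT

A 7-joint arm with a two-finger parallel gripper is mounted at the origin on the work surface. World frame = base frame: x ahead of the robot, y to its left, z up, the work surface at z = 0. Lengths are in m, angles in rad, forces in N, time in s.
With the tool pointing down it reaches from about 0.4 to 0.85 m from the base axis. Payload 4.5 kg.
Tool frame: the origin (TCP) lies midway between the tips of the shut fingers; the grasp point (between the pads) lies 19 mm behind it; z points along the fingers, y is the direction in which the jaws open and shut (so a half turn about z gives the same grasp; the last joint's range is limited). The gripper opens to 88 mm and grips with 3 to 60 N. Pads are 18 mm wide; open, the fingers measure 123 mm over their backs; the gripper's body (75 mm by 187 mm) begins 45 mm behind the grasp point.
Start: joints at [1.377, 0.689, -0.195, 1.565, 0.157, 0.902, -0.215], TCP at [0.141, -0.609, 0.239] pointing down, gripper open.
Joint ranges: [-3.01, 3.01], [-0.46, 2.08], [-1.47, 1.51], [0.13, 2.56], [-1, 4.14], [0.04, 2.09], [-2.66, 2.66]. Speed limits (rad/s): [2.57, 2.57, 3.14, 3.14, 3.14, 3.14, 3.14].

INTERFACE

Orientations are given as a unit quaternion [x, y, z, w].
In Python, from plant import r gives the robot as it stands. The module is installed in compiled form; this text tells all that it offers.
- The arm moves only by the shell command python3 -m jog 'ROWS' [FORCE]. ROWS is JSON, a list of rows, each an object with "translation": the shift along the tool's x, y, z in units of 40 mm (1.0 is 40 mm), a list of three; "twist": the turn about the tool's z in units of 6 degrees (1.0 is 6 degrees); "claw": the opening in per cent of the stroke, from 0 (shut) to 100 (fully open). A call has 1 to 20 rows; each row shifts and turns the commanded pose from where the row before left it, along the tool's axes as they then stand; what a row does not reach is not made up. A row lasts 1/12 s, in which the tool goes at most 41.7 mm and 7.16 degrees, less where a joint would pass 70% of its speed; a pose out of reach is approached as far as the arm can. A call is refused whole if a number of a shift passes 1 or a number of a turn 1, either way. A call with a gripper value outside its range is refused whole. The fingers move at their own pace and stop on an object; FORCE is the grip in N (left out, the last holds). Time passes only in rows, so rows that do not move let the fingers close. It gives the time, the measured TCP pose, the force and the opening at its end, in the units of the state.
- r.get_state(): the state, without advancing time (a new reading comes with each control period).
- r.snapshot(name): name is "scene" or "side" or "wrist"; returns a dict with "img" (420x560x3 uint8, red, green, blue), "fx", "fy", "cx", "cy" (pixels), "origin" and "rotation" of the camera in the world; the wrist camera has in their place "T_tool_cam" (4x4, takes a point from camera to tool coordinates, whose origin is the TCP and whose axes are the flange's). Camera axes: x right, y up, looking along -z (the intrinsics and any distortion apply to the point x, -y, -z); pixel columns grow to the right and rows downward; lengths in m; the calibration is good to about 2 mm. A picture is of the moment at which its call begins: read the wrist's pose just before it. There is no depth.
- r.finish_job(): hands the job in, once; it reports no verdict.
Trained networks look in the newest picture that a camera, given by its name, has taken for a name from the list of things; names that differ only in an ending like _2 or _b are one class to them, and where a whole thing is asked for, a point or a joint stands for the part that bears it (a point fixed in the world has none). Each returns a list of dicts, best first, with "confidence" (0 to 1); they miss things now and then, are a little off and sometimes report something else, mostly with a low value. They report only what shows in the picture. A call takes as long as a camera call.
- r.spot_in(label, camera): "rect" ([left, top, right, bottom] in pixels, round what is visible of it).
- r.spot_point(label, camera): "location" ([row, column] in pixels: a listed point, or the origin of a listed thing).
The state is a dict: "clock": time; "q": joint angles; "qd": joint speeds; "joint_torque": joint torques, N m; "tool_pos": TCP position; "eef_rot": TCP orientation; "contact_force": force on the tool from outside, world axes, zero at the start; "moment": the same for the moment, N m; "opening": opening from 0.0 (shut) to 1.0 (fully open).
Only numpy, scipy, OpenCV 4.12 (cv2) and the standard library are available. Lean on these libraries where they do the work, as an engineer would, in place of code of your own. Each camera call takes 0.05 s, during which the arm holds its last target. There are 200 camera calls.

TASK

Hang the empty steel utensil caddy by both keyholes of its back plate on the two headed studs of the rack's panel: heads through the wide lower parts of the holes, then let it down until the studs' necks sit at the tops of the slots. Leave it hanging upright and square to the panel, let go, and leave the bowl and the cup beside them and the jar standing where they are.

Things in the scene. Friction and masses are not known exactly. Their poses are not given: they have to be found in the camera images.
- caddy_grip (a point): Centre of the level grip bar of the loose steel utensil caddy. Bar 12 mm wide (x), 16 mm high, 142 mm long (y) between its end posts. 115 mm above the caddy's underside. x points to the caddy's back plate, y along the bar, z up. The caddy's open box below it is 90 (x) by 150 (y) mm, walls 60 mm high, centred under this point. The plate's front is 41 mm from this point.
- caddy_holes (a point): Point on the back face of the caddy's back plate, midway between its two keyholes, level with the centres of their wide parts; axes as the grip bar's, which is 45 mm in front (-x) and 35 mm higher. Keyholes at y = -45 and +45 mm: wide part a square of 18 mm; above it a slot 9 mm wide, its top end 21 mm above this point. The plate is 150 mm wide, 115 mm high, 4 mm thick.
- caddy: The whole caddy, 0.3 to 0.65 kg, standing on the counter: origin at the centre of its underside, axes as the grip bar's. When hung its axes are parallel to those of the rack point, its underside is about 100 mm above the counter, its grip bar 17 mm above the rack point and 45 to 50 mm in front of it.
- rack_face (a point): Point on the front of the rack's fixed panel, on its centre line, level with the two studs (200 mm above the counter). x points level INTO the panel (the free side, where the caddy hangs, is -x), y along the panel, z up. The studs, 90 mm apart, sit on a bar clamped by hand: their middle lies up to 15 mm either way along y from this point; this shift is not reported: feel or look for it.
- rack: The fixed rack: origin on the counter under the panel's front, axes as the rack point's. Panel 260 mm wide, 218 mm high, rack 120 mm deep behind. Studs point along -x from the bar, whose face is level with the rack point (x = 0 there; panel 2 mm deeper): neck 6 mm in diameter, 7 mm long, then a round head 14 mm in diameter, 4 mm thick, front at x = -11 mm of the rack point.
- bowl: White bowl, 116 mm wide, 50 mm high, on the counter in front of the rack's panel, about below where the caddy hangs; origin at the centre of its underside. Loose; leave alone.
- cup: White cup, 64 mm wide, 70 mm high, standing before the caddy's front; origin at the centre of its underside. Loose; leave alone.
- sauce_jar: Brown glass jar with steel lid, 72 mm wide, 110 mm high; origin at the centre of its underside. Loose; leave alone.

How it is judged:
At the end, for the whole second after the job is handed in: The caddy hangs still, let go: its grip bar 10 to 23 mm above the rack point and 38 to 56 mm in front of it, within 22 mm sideways of it, upright and square to the panel within 0.1 rad (z of caddy_grip in the frame of rack_face between 0.01 and 0.023 m and x of caddy_grip in the frame of rack_face between -0.056 and -0.038 m and y of caddy_grip in the frame of rack_face between -0.022 and 0.022 m and angle between caddy_grip's own z axis and vertical below 0.1 rad and angle between the x axis of caddy_grip and the x axis of rack_face, either way round below 0.1 rad and linear speed of caddy below 0.02 m/s); the robot touches nothing.
It fails at once if a bystander (bowl, cup or jar) is moved by more than 30 mm (distance of any of bowl, cup, sauce_jar from where it was at the start of the episode above 0.03 m).
It fails at once if the bowl, cup or jar is tipped over (angle between any of bowl, cup, sauce_jar's own z axis and vertical above 0.5 rad).
It also fails if it takes over 54 s, if anything falls off the work surface, if the arm or the gripper's body presses on something with over 40 N, if the wrist force passes 120 N, or if a joint passes its speed limit or range.

## Working session

There is one attempt and no reset: what is moved stays moved. The work goes in short steps, Python scripts to look and compute and a shell command to move; the robot and the scene stay as the last step left them, time stands still between calls to the robot, and variables do not carry over. Pictures are saved under pics/ and viewed, about 8 in all and at most 12, crops included, and the job is handed in when it is done.

```bash
mkdir -p pics; cat > h.py <<'E'
import numpy as np, cv2
from scipy.spatial.transform import Rotation as R
from plant import r
def cam(n):
    s=r.get_state(); p=r.snapshot(n)
    if n=="wrist":
        T=np.eye(4);T[:3,:3]=R.from_quat(s["eef_rot"]).as_matrix();T[:3,3]=s["tool_pos"]
        C=T@np.array(p["T_tool_cam"]); p["origin"]=C[:3,3];p["rotation"]=C[:3,:3]
    p["origin"]=np.array(p["origin"]);p["rotation"]=np.array(p["rotation"])
    return p
def ray(p,row,col):
    d=np.array([(col-p["cx"])/p["fx"],-(row-p["cy"])/p["fy"],-1]);d=p["rotation"]@d
    return p["origin"],d/np.linalg.norm(d)
def atz(p,row,col,z):
    o,d=ray(p,row,col);return o+d*(z-o[2])/d[2]
def proj(p,X):
    c=p["rotation"].T@(np.array(X)-p["origin"]);return p["cy"]-p["fy"]*c[1]/-c[2],p["cx"]+p["fx"]*c[0]/-c[2]
def save(p,n): cv2.imwrite("pics/"+n,cv2.cvtColor(p["img"],cv2.COLOR_RGB2BGR))
E
python3 - <<'E'
from h import *
s=r.get_state();print({k:np.round(v,3) for k,v in s.items()})
Z={"caddy_grip":.115,"caddy_holes":.08,"caddy":0,"rack_face":.2,"rack":0,"bowl":0,"cup":0,"sauce_jar":0}
for n in["scene","side","wrist"]:
    p=cam(n);save(p,n+"0.png");print(n,{k:v for k,v in p.items() if k not in("img","T_tool_cam")})
    for l,z in Z.items():
        for q in r.spot_point(l,n)[:2]:
            print(l,round(q["confidence"],2),np.round(q["location"]),np.round(atz(p,*q["location"],z),3))
    if n=="wrist":print(p["T_tool_cam"])
a=[cv2.imread(f"pics/{n}0.png") for n in("scene","side")]
E
```

```text
{'clock': np.float64(0.0), 'q': array([ 1.377,  0.69 , -0.195,  1.566,  0.157,  0.903, -0.215]), 'qd': array([ 0.001, -0.   , -0.001, -0.001,  0.001,  0.002,  0.001]), 'joint_torque': array([ 0.0000e+00, -5.2757e+01, -1.2680e+00, -1.5343e+01, -5.3000e-02,
        6.0000e-03,  0.0000e+00]), 'tool_pos': array([ 0.141, -0.608,  0.238]), 'eef_rot': array([ 0.994,  0.114, -0.   , -0.001]), 'contact_force': array([-0.723, -0.027, -0.305]), 'moment': array([-0.015, -0.003, -0.04 ]), 'opening': np.float64(0.999)}
scene {'fx': 381.58253844487757, 'fy': 381.58253844487757, 'cx': 279.30147060334957, 'cy': 206.30954848557005, 'origin': array([1.17913615, 0.08036239, 0.94815702]), 'rotation': array([0.21788067, 0.22960386, 0.69535623, 0.64520523])}Traceback (most recent call last):
  File "<stdin>", line 8, in <module>
  File "h.py", line 15, in atz
    o,d=ray(p,row,col);return o+d*(z-o[2])/d[2]
        ~~~^^^^^^^^^^^
  File "h.py", line 12, in ray
    d=np.array([(col-p["cx"])/p["fx"],-(row-p["cy"])/p["fy"],-1]);d=p["rotation"]@d
                                                                    ~~~~~~~~~~~~~^~
ValueError: matmul: Input operand 1 has a mismatch in its core dimension 0, with gufunc signature (n?,k),(k,m?)->(n?,m?) (size 3 is different from 4)
```

View pics/scene0.png

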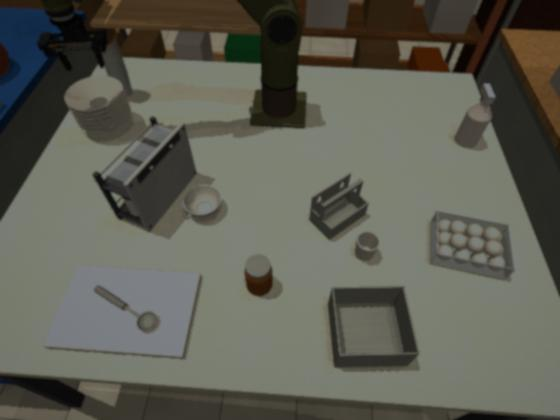

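```bash
sed -i 's/    p\["origin"\]=np.array(p\["origin"\]);p\["rotation"\]=np.array(p\["rotation"\])/    p["origin"]=np.array(p["origin"]);q=np.array(p["rotation"]);p["rotation"]=R.from_quat(q).as_matrix() if q.size==4 else q/' h.py
python3 - <<'E'
from h import *
Z={"caddy_grip":.115,"caddy_holes":.08,"caddy":0,"rack_face":.2,"rack":0,"bowl":0,"cup":0,"sauce_jar":0}
for n in["scene","side","wrist"]:
    p=cam(n);save(p,n+"0.png");print(n,{k:np.round(v,3) for k,v in p.items() if k not in("img","T_tool_cam")})
    for l,z in Z.items():
        for q in r.spot_point(l,n)[:2]:
            print(l,round(q["confidence"],2),np.round(q["location"]),np.round(atz(p,*q["location"],z),3))
    if n=="wrist":print(p["T_tool_cam"])
    if n=="scene":
        c=cv2.imread("pics/scene0.png"); a=cv2.resize(c[115:235,90:230],None,fx=2.8,fy=2.8,interpolation=3);b=cv2.resize(c[160:280,290:430],None,fx=2.8,fy=2.8,interpolation=3)
        cv2.imwrite("pics/crop0.png",cv2.convertScaleAbs(np.hstack([a,b]),alpha=1.8))
E
```

```text
scene {'fx': np.float64(381.583), 'fy': np.float64(381.583), 'cx': np.float64(279.301), 'cy': np.float64(206.31), 'origin': array([1.179, 0.08 , 0.948]), 'rotation': array([[-0.072, -0.797,  0.599],
       [ 0.997, -0.062,  0.038],
       [ 0.007,  0.6  ,  0.8  ]])}
caddy_grip 0.63 [195. 341.] [0.503 0.209 0.115]
caddy_grip 0.53 [284. 258.] [0.788 0.007 0.115]
caddy_holes 0.76 [189. 331.] [0.453 0.186 0.08 ]
caddy 0.6 [218. 336.] [0.5   0.209 0.   ]
rack_face 0.95 [154. 160.] [ 0.467 -0.293  0.2  ]
rack 0.85 [202. 172.] [ 0.479 -0.3    0.   ]
bowl 0.86 [206. 204.] [ 0.486 -0.197  0.   ]
bowl 0.31 [155. 158.] [ 0.279 -0.396  0.   ]
cup 0.79 [250. 362.] [0.608 0.282 0.   ]
sauce_jar 0.97 [283. 258.] [ 0.73  -0.004  0.   ]
side {'fx': np.float64(396.641), 'fy': np.float64(396.641), 'cx': np.float64(279.655), 'cy': np.float64(210.251), 'origin': array([0.184, 0.763, 0.799]), 'rotation': array([[-0.86 ,  0.319, -0.399],
       [-0.511, -0.546,  0.664],
       [-0.005,  0.775,  0.632]])}
caddy_grip 0.71 [264. 288.] [0.498 0.205 0.115]
caddy_holes 0.57 [276. 307.] [0.456 0.189 0.08 ]
caddy 0.65 [296. 286.] [0.501 0.208 0.   ]
rack_face 0.97 [143. 380.] [ 0.464 -0.294  0.2  ]
rack 0.62 [194. 367.] [ 0.48  -0.299  0.   ]
bowl 0.9 [212. 350.] [ 0.494 -0.184  0.   ]
bowl 0.46 [217. 256.] [ 0.733 -0.01   0.   ]
cup 0.56 [298. 233.] [0.612 0.283 0.   ]
sauce_jar 0.72 [218. 257.] [ 0.73  -0.008  0.   ]
wrist {'fx': np.float64(315.9), 'fy': np.float64(315.9), 'cx': np.float64(278.628), 'cy': np.float64(209.648), 'origin': array([ 0.219, -0.591,  0.385]), 'rotation': array([[ 0.226,  0.927,  0.298],
       [-0.974,  0.215,  0.07 ],
       [ 0.001, -0.306,  0.952]])}
[[-1.52789142e-04  9.51935351e-01  3.06298979e-01  7.97225769e-02]
 [ 9.99999822e-01  3.21989506e-04 -5.01875907e-04  3.32941309e-04]
 [-5.76378475e-04  3.06298848e-01 -9.51935231e-01 -1.46300240e-01]
 [ 0.00000000e+00  0.00000000e+00  0.00000000e+00  1.00000000e+00]]
```

View pics/side0.png

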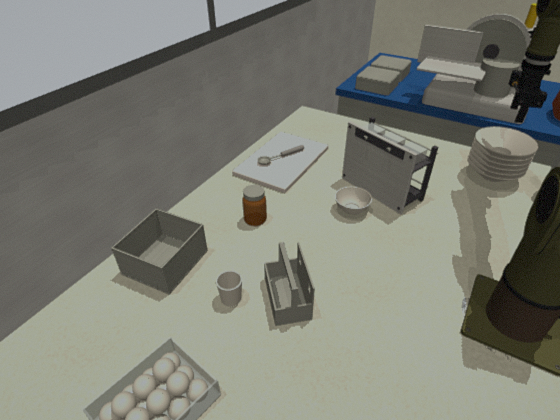

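View pics/crop0.png

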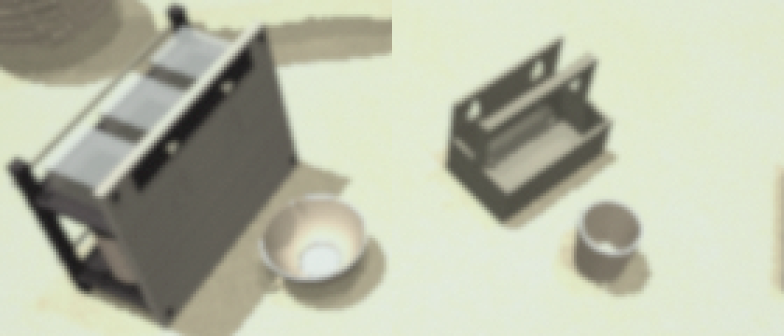

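The scene and side pictures agree. The caddy's grip is at about (0.50, 0.207), with its plate facing the robot base. The rack face is at about (0.465, -0.294), with the studs in the dark bar at scene px (row 167, col 151) and (row 146, col 171). The bowl is in front of the panel. I'll go over the rack first to look at the studs from near.

```bash
python3 -m jog '[{"translation":[0,0,-1],"twist":0,"claw":40},{"translation":[0,0,-1],"twist":0,"claw":40},{"translation":[0.59,-0.58,0],"twist":0,"claw":40},{"translation":[0.59,-0.58,0],"twist":0,"claw":40},{"translation":[0.59,-0.58,0],"twist":0,"claw":40},{"translation":[0.59,-0.58,0],"twist":0,"claw":40},{"translation":[0.59,-0.58,0],"twist":0,"claw":40},{"translation":[0.59,-0.58,0],"twist":0,"claw":40},{"translation":[0.59,-0.58,0],"twist":0,"claw":40},{"translation":[0.59,-0.58,0],"twist":0,"claw":40},{"translation":[0.59,-0.58,0],"twist":0,"claw":40},{"translation":[0.59,-0.58,0],"twist":0,"claw":40},{"translation":[0.59,-0.58,0],"twist":0,"claw":40},{"translation":[0.59,-0.58,0],"twist":0,"claw":40},{"translation":[0.59,-0.58,0],"twist":0,"claw":40},{"translation":[0.59,-0.58,0],"twist":0,"claw":40},{"translation":[0,0,0],"twist":0,"claw":40},{"translation":[0,0,0],"twist":0,"claw":40}]' 40
python3 - <<'E'
from h import *
p=cam("wrist");save(p,"w1.png");print(r.get_state()["q"],p["origin"])
for l,z in {"rack_face":.2,"bowl":0}.items():
    for q in r.spot_point(l,"wrist")[:2]:print(l,q["confidence"],q["location"],atz(p,*q["location"],z))
c=cv2.imread("pics/w1.png");cv2.imwrite("pics/w1b.png",cv2.convertScaleAbs(cv2.resize(c,(784,588)),alpha=1.6))
np.savez("w1.npz",**{k:p[k] for k in("img","fx","fy","cx","cy","origin","rotation")})
E
```

```text
clock: 2.95
tool_pos: [0.3907, -0.2162, 0.3189]
eef_rot: [0.993, 0.116, 0.0, -0.0]
contact_force: [-0.8, -0.2, -1.0]
opening: 0.401
[ 0.60660673  0.35215851 -0.28045054  1.95909157  0.12850465  0.8471215
 -1.08453887] [ 0.4682468  -0.19814152  0.46528931]
rack_face 0.73 [125.5, 390.9] [ 0.47632035 -0.29017493  0.2       ]
bowl 0.66 [88.1, 282.2] [ 0.49514616 -0.19713684  0.        ]
```

View pics/w1b.png

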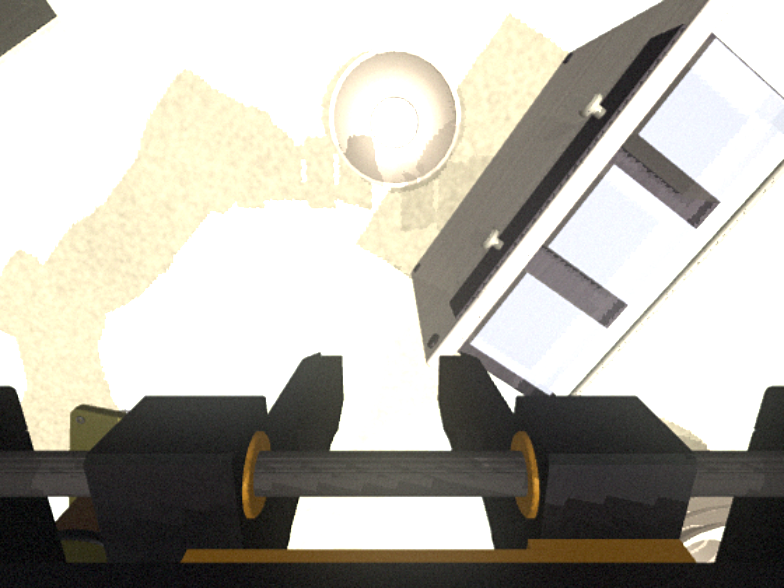

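Clear view: the stud heads are near (489, 240) and (592, 105) in the 1.4x picture, the panel's white top edge runs diagonally, and the bowl is at (395, 118). I'll enlarge the studs for accurate pixels.

```bash
python3 - <<'E'
import cv2,numpy as np
c=cv2.imread("pics/w1.png")
f=lambda x0,y0:cv2.resize(c[y0:y0+40,x0:x0+40],None,fx=10,fy=10,interpolation=cv2.INTER_NEAREST)
cv2.imwrite("pics/st.png",cv2.convertScaleAbs(np.hstack([f(330,150),f(405,55)]),alpha=1.3))
E
```

```text
(no output)
```

View pics/st.png

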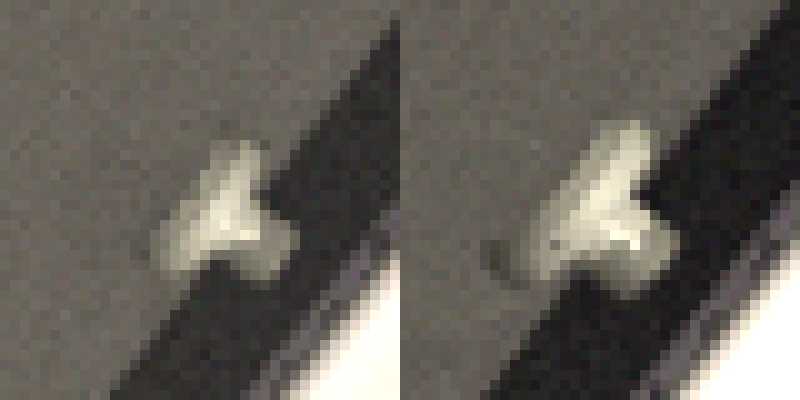

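```bash
python3 - <<'E'
from h import *
p=dict(np.load("w1.npz"));g=p["img"].mean(2)
a=atz(p,170.8,350.7,.2);b=atz(p,75.5,423.5,.2);d=b-a
print("studs",a,b,"mid",(a+b)/2,"len",np.linalg.norm(d),"yaw",np.degrees(np.arctan2(d[1],d[0])))
P=[]
for row in range(40,210,3):
    # from the dark bar go right to white
    col0=int(350.7+(170.8-row)*(423.5-350.7)/(170.8-75.5))+9
    seg=g[row,col0:col0+40]; i=np.argmax(seg>150)
    if i>0: P.append(atz(p,row,col0+i,.218)[:2])
P=np.array(P,np.float32);vx,vy,x0,y0=cv2.fitLine(P,cv2.DIST_HUBER,0,.001,.001).ravel()
print("edge",len(P),np.degrees(np.arctan2(vy,vx)),x0,y0)
n=np.array([-vy,vx]);print("dist stud mid from edge line",((a+b)/2)[:2]@n-np.array([x0,y0])@n, np.std((P-[x0,y0])@n))
# scene/side check
for n_,px in(("scene",((167.1,151.4),(146,171.4))),):
    q=cam(n_)
    for c in px: print(n_,atz(q,*c,.2))
for n_ in("scene","side"):
    q=cam(n_)
    for w in(a,b):print(n_,"expect",proj(q,w))
E
```

```text
studs [ 0.43319542 -0.26947502  0.2       ] [ 0.51776221 -0.30218301  0.2       ] mid [ 0.47547882 -0.28582901  0.2       ] len 0.09067168227982324 yaw -21.14502829542727
edge 57 -20.89451 0.4623603 -0.29090863
dist stud mid from edge line 0.009424275661326934 0.00020243938
scene [ 0.51513043 -0.30254812  0.2       ]
scene [ 0.43289996 -0.26901358  0.2       ]
scene expect (np.float64(146.065510517357), np.float64(171.2101453196562))
scene expect (np.float64(167.84006802111185), np.float64(151.263909095507))
side expect (np.float64(149.4255123619479), np.float64(387.5882764599993))
side expect (np.float64(137.60352759273206), np.float64(364.4741076177295))
```

```bash
python3 -m jog '[{"translation":[0.39,-0.74,0.075],"twist":0,"claw":40},{"translation":[0.39,-0.74,0.075],"twist":0,"claw":40},{"translation":[0.39,-0.74,0.075],"twist":0,"claw":40},{"translation":[0.39,-0.74,0.075],"twist":0,"claw":40},{"translation":[0.39,-0.74,0.075],"twist":0,"claw":40},{"translation":[0.39,-0.74,0.075],"twist":0,"claw":40},{"translation":[0.39,-0.74,0.075],"twist":0,"claw":40},{"translation":[0.39,-0.74,0.075],"twist":0,"claw":40},{"translation":[0.39,-0.74,0.075],"twist":0,"claw":40},{"translation":[0.39,-0.74,0.075],"twist":0,"claw":40},{"translation":[0.39,-0.74,0.075],"twist":0,"claw":40},{"translation":[0.39,-0.74,0.075],"twist":0,"claw":40},{"translation":[0.39,-0.74,0.075],"twist":0,"claw":40},{"translation":[0,0,0],"twist":-1,"claw":40},{"translation":[0,0,0],"twist":-1,"claw":40},{"translation":[0,0,0],"twist":-1,"claw":40},{"translation":[0,0,0],"twist":-1,"claw":40},{"translation":[0,0,0],"twist":-1,"claw":40},{"translation":[0,0,0],"twist":-1,"claw":40}]' 40
python3 -m jog '[{"translation":[0,0,0],"twist":-1,"claw":40},{"translation":[0,0,0],"twist":-1,"claw":40},{"translation":[0,0,0],"twist":-1,"claw":40},{"translation":[0,0,0],"twist":-1,"claw":40},{"translation":[0,0,0],"twist":-1,"claw":40},{"translation":[0,0,0],"twist":-1,"claw":40},{"translation":[0,0,0],"twist":-1,"claw":40},{"translation":[0,0,0],"twist":-1,"claw":40},{"translation":[0,0,0],"twist":-1,"claw":40},{"translation":[0,0,0],"twist":-1,"claw":40},{"translation":[0,0,0],"twist":-0.5,"claw":40},{"translation":[0,0,0],"twist":0,"claw":40},{"translation":[0,0,0],"twist":0,"claw":40}]'
python3 - <<'E'
from h import *
s=r.get_state();print(s["q"],R.from_quat(s["eef_rot"]).as_matrix()[:2,:2])
p=cam("wrist");save(p,"w2.png")
for l,z in {"caddy_grip":.115,"caddy_holes":.08,"cup":0}.items():
    for q in r.spot_point(l,"wrist")[:2]:print(l,q["confidence"],q["location"],atz(p,*q["location"],z))
c=cv2.imread("pics/w2.png");cv2.imwrite("pics/w2b.png",cv2.convertScaleAbs(cv2.resize(c,(784,588)),alpha=1.4))
np.savez("w2.npz",**{k:p[k] for k in("img","fx","fy","cx","cy","origin","rotation")})
E
```

```text
clock: 4.83
tool_pos: [0.5008, 0.2017, 0.2795]
eef_rot: [0.909, 0.417, -0.0, 0.0]
contact_force: [0.3, -0.7, -0.8]
opening: 0.404
clock: 5.92
tool_pos: [0.5007, 0.2019, 0.2795]
eef_rot: [0.56, 0.828, -0.0, -0.0]
contact_force: [-0.3, -0.4, -0.0]
opening: 0.402
[ 0.00298168  0.61865319 -0.79222849  1.75398021  0.51648219  0.99026217
 -0.60794285] [[-0.37236135  0.92808778]
 [ 0.92808781  0.37236125]]
caddy_grip 0.69 [176.4, 281.6] [0.49826213 0.21588413 0.115     ]
caddy_holes 0.91 [186.9, 240.4] [0.46282174 0.18080543 0.08      ]
cup 0.67 [141.8, 383.9] [0.61655015 0.28741707 0.        ]
```

View pics/w2b.png

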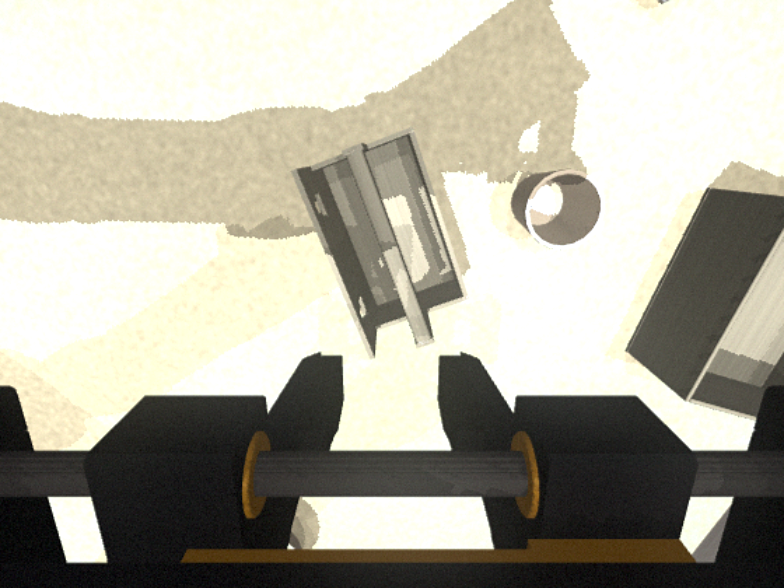

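The grip bar runs from (358, 148) to (427, 343) in the 1.4x picture and is tilted about 20° to the tool. The plate top runs from (296, 170) to (373, 356). The cup is clear to the right.

```bash
python3 - <<'E'
from h import *
p=dict(np.load("w2.npz"))
def seg(a,b,z):
    A=atz(p,a[1]/1.4,a[0]/1.4,z);B=atz(p,b[1]/1.4,b[0]/1.4,z);d=B-A
    print((A+B)/2,np.linalg.norm(d),np.degrees(np.arctan2(d[1],d[0])));return (A+B)/2,d
m,d=seg((358,148),(427,343),.123)
m2,d2=seg((296,170),(373,356),.115)
e=d/np.linalg.norm(d);w=(m2-m);print("plate offset perpendicular",np.cross(e,w)[2],"along",w@e)
s=r.get_state();M=R.from_quat(s["eef_rot"]).as_matrix()
print("tool x yaw",np.degrees(np.arctan2(M[1,0],M[0,0])),s["tool_pos"])
E
```

```text
[0.49937136 0.21413342 0.123     ] 0.1464803786600414 -48.84646633071628
[0.46589791 0.18525323 0.115     ] 0.1476254931395162 -48.13990859529533
plate offset perpendicular -0.0442092418707975 along -0.00028286852338869906
tool x yaw 111.97949901269513 [0.50042154 0.20258182 0.27968363]
```

```bash
python3 -m jog '[{"translation":[0,0,0],"twist":-0.82,"claw":40},{"translation":[0,0,0],"twist":-0.81,"claw":40},{"translation":[0,0,0],"twist":-0.81,"claw":40},{"translation":[0,0,0],"twist":-0.81,"claw":40},{"translation":[0.23,0.17,0],"twist":0,"claw":40},{"translation":[0,0,0.7],"twist":0,"claw":40},{"translation":[0,0,0.7],"twist":0,"claw":40},{"translation":[0,0,0.7],"twist":0,"claw":40},{"translation":[0,0,0.7],"twist":0,"claw":40},{"translation":[0,0,0.6],"twist":0,"claw":40},{"translation":[0,0,0.5],"twist":0,"claw":40},{"translation":[0,0,0.4],"twist":0,"claw":40},{"translation":[0,0,0.25],"twist":0,"claw":40},{"translation":[0,0,0],"twist":0,"claw":40},{"translation":[0,0,0],"twist":0,"claw":0},{"translation":[0,0,0],"twist":0,"claw":0},{"translation":[0,0,0],"twist":0,"claw":0},{"translation":[0,0,0],"twist":0,"claw":0},{"translation":[0,0,0],"twist":0,"claw":0},{"translation":[0,0,0],"twist":0,"claw":0}]' 50
```

```text
clock: 7.78
tool_pos: [0.4985, 0.2133, 0.0983]
eef_rot: [0.41, 0.912, -0.001, 0.0]
contact_force: [-3.9, -2.8, 7.6]
opening: 0.132
```

Opening 11.6 mm matches the bar. Next: lift, turn -27.4°, and carry to in front of the panel.

```bash
python3 -m jog '[{"translation":[0,0,-0.1],"twist":0,"claw":0},{"translation":[0,0,-0.3],"twist":0,"claw":0},{"translation":[0,0,-0.5],"twist":0,"claw":0},{"translation":[0,0,-0.6],"twist":0,"claw":0},{"translation":[0,0,-0.6],"twist":0,"claw":0},{"translation":[0,0,-0.6],"twist":0,"claw":0},{"translation":[0,0,-0.5],"twist":0,"claw":0},{"translation":[0,0,-0.3],"twist":0,"claw":0},{"translation":[0,0,-0.1],"twist":0,"claw":0},{"translation":[0,0,0],"twist":-0.57,"claw":0},{"translation":[0,0,0],"twist":-0.8,"claw":0},{"translation":[0,0,0],"twist":-0.8,"claw":0},{"translation":[0,0,0],"twist":-0.8,"claw":0},{"translation":[0,0,0],"twist":-0.8,"claw":0},{"translation":[0,0,0],"twist":-0.8,"claw":0},{"translation":[0,0,0],"twist":0,"claw":0}]' 50
python3 -m jog '[{"translation":[-0.1,-0.25,0],"twist":0,"claw":0},{"translation":[-0.19,-0.49,0],"twist":0,"claw":0},{"translation":[-0.23,-0.57,0],"twist":0,"claw":0},{"translation":[-0.23,-0.57,0],"twist":0,"claw":0},{"translation":[-0.23,-0.57,0],"twist":0,"claw":0},{"translation":[-0.23,-0.57,0],"twist":0,"claw":0},{"translation":[-0.23,-0.57,0],"twist":0,"claw":0},{"translation":[-0.23,-0.57,0],"twist":0,"claw":0},{"translation":[-0.23,-0.57,0],"twist":0,"claw":0},{"translation":[-0.23,-0.57,0],"twist":0,"claw":0},{"translation":[-0.23,-0.57,0],"twist":0,"claw":0},{"translation":[-0.23,-0.57,0],"twist":0,"claw":0},{"translation":[-0.23,-0.57,0],"twist":0,"claw":0},{"translation":[-0.23,-0.57,0],"twist":0,"claw":0},{"translation":[-0.23,-0.57,0],"twist":0,"claw":0},{"translation":[-0.23,-0.57,0],"twist":0,"claw":0},{"translation":[-0.23,-0.57,0],"twist":0,"claw":0},{"translation":[-0.19,-0.49,0],"twist":0,"claw":0},{"translation":[0,0,0],"twist":0,"claw":0},{"translation":[0,0,0],"twist":0,"claw":0}]'
python3 - <<'E'
from h import *
s=r.get_state();M=R.from_quat(s["eef_rot"]).as_matrix()
print(s["tool_pos"],M.round(4),s["q"].round(2) if hasattr(s["q"],"round") else s["q"])
p=cam("wrist");save(p,"w3.png")
c=cv2.imread("pics/w3.png");cv2.imwrite("pics/w3b.png",cv2.convertScaleAbs(cv2.resize(c,(784,588)),alpha=1.4))
np.savez("w3.npz",**{k:p[k] for k in("img","fx","fy","cx","cy","origin","rotation")})
print("stud expect",[np.array(proj(p,x))*1.4 for x in([.43320,-.26948,.2],[.51776,-.30218,.2])])
E
```

```text
clock: 9.12
tool_pos: [0.4989, 0.2134, 0.2404]
eef_rot: [0.182, 0.983, -0.001, -0.001]
contact_force: [-0.5, -0.1, -6.7]
opening: 0.123
clock: 10.78
tool_pos: [0.5043, -0.2097, 0.2408]
eef_rot: [0.186, 0.983, -0.0, -0.001]
contact_force: [0.1, 1.0, -5.3]
opening: 0.125
[ 0.50429668 -0.20973804  0.24079667] [[-9.311e-01  3.648e-01 -2.200e-03]
 [ 3.648e-01  9.311e-01 -4.000e-04]
 [ 1.900e-03 -1.200e-03 -1.000e+00]] [ 0.89  0.77 -1.04  1.78  0.76  1.06  0.76]
stud expect [array([237.00686775, 200.05048916]), array([420.42078958, 225.16302968])]
```

View pics/w3b.png

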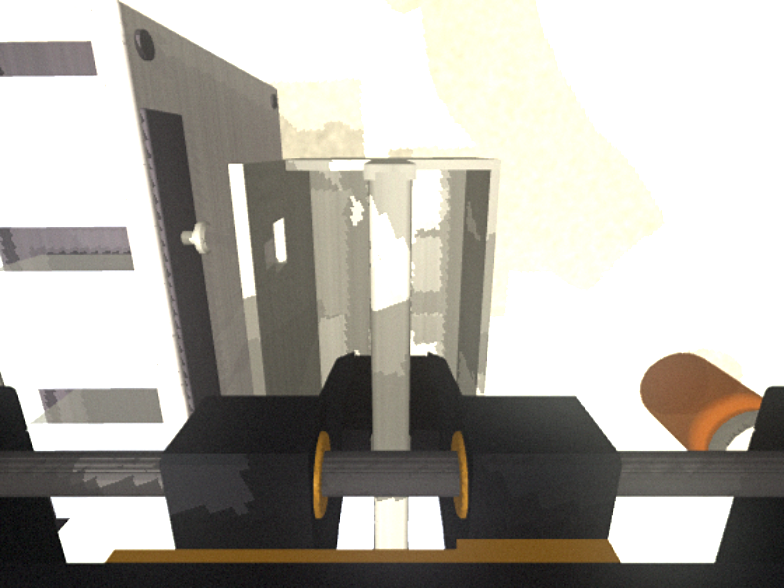

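The one visible stud head is at (200, 238), exactly as predicted. The visible keyhole is at (280, 240), and plate and panel edges have matching perspective, so they are parallel. I'll check the keyhole against the nominal grasp for the along-bar offset.

```bash
python3 - <<'E'
from h import *
p=dict(np.load("w3.npz"));s=r.get_state();M=R.from_quat(s["eef_rot"]).as_matrix();t=np.array(s["tool_pos"])
pr=lambda v:tuple(np.array(proj(p,t+M@np.array(v)))[::-1])
for nm,pts in {"wide":[(36,-41,9.3),(54,-41,9.3),(54,-41,27.3),(36,-41,27.3)],"slot":[(40.5,-41,9.3),(40.5,-41,-2.7),(49.5,-41,-2.7),(49.5,-41,9.3)],"platetop":[(75,-41,-16.7),(75,-45,-16.7)],"barend":[(71,-6,-24.7),(71,6,-24.7)]}.items():
    print(nm,[np.round((np.array(pr(np.array(v)/1000)))*1.4,0) for v in pts])
c=cv2.imread("pics/w3.png")[95:215,120:300];c=cv2.resize(c,None,fx=4,fy=4,interpolation=cv2.INTER_NEAREST)
def dr(pts,col):
    q=[((np.array(pr(np.array(v)/1000))-[120,95]+.5)*4).astype(int) for v in pts];cv2.polylines(c,[np.array(q)],True,col,1)
c=cv2.convertScaleAbs(c,alpha=1.4)
dr([(36,-41,9.3),(54,-41,9.3),(54,-41,27.3),(36,-41,27.3)],(0,0,255));dr([(40.5,-41,9.3),(40.5,-41,-2.7),(49.5,-41,-2.7),(49.5,-41,9.3)],(0,255,0))
dr([(75,-41,-16.7),(75,-45,-16.7),(-40,-45,-16.7),(-40,-41,-16.7)],(255,0,0))
cv2.imwrite("pics/w3c.png",c)
S=np.array([.47548,-.28583,.2]);v=M.T@(S-t);print("stud mid in tool mm",v*1000,"panel angle err deg",158.6-159.0)
E
```

```text
wide [array([283., 276.]), array([279., 227.]), array([290., 219.]), array([293., 264.])]
slot [array([282., 264.]), array([273., 273.]), array([271., 246.]), array([280., 239.])]
platetop [array([250., 167.]), array([236., 167.])]
barend [array([374., 183.]), array([419., 183.])]
stud mid in tool mm [ -0.83896384 -83.03934134  41.27205148] panel angle err deg -0.4000000000000057
```

View pics/w3c.png

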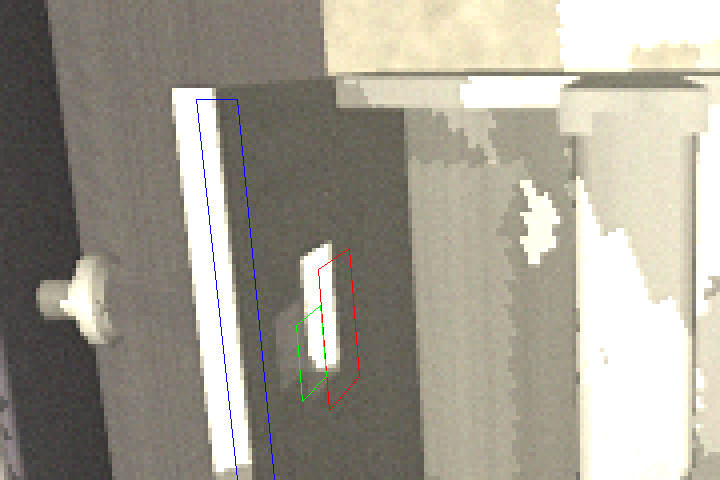

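```bash
python3 -m jog '[{"translation":[-0.047,0,0.14],"twist":-0.07,"claw":0},{"translation":[0,0,0.14],"twist":0,"claw":0},{"translation":[0,0,0.14],"twist":0,"claw":0},{"translation":[0,0,0.14],"twist":0,"claw":0},{"translation":[0,-0.16,0],"twist":0,"claw":0},{"translation":[0,-0.16,0],"twist":0,"claw":0},{"translation":[0,-0.16,0],"twist":0,"claw":0},{"translation":[0,-0.16,0],"twist":0,"claw":0},{"translation":[0,0,0],"twist":0,"claw":0},{"translation":[0,0,0],"twist":0,"claw":0},{"translation":[0,0,0],"twist":0,"claw":0},{"translation":[0,0,0],"twist":0,"claw":0},{"translation":[0,0,0],"twist":0,"claw":0},{"translation":[0,0,0],"twist":0,"claw":0}]'
python3 - <<'E'
from h import *
p=cam("wrist");s=r.get_state();M=R.from_quat(s["eef_rot"]).as_matrix();t=np.array(s["tool_pos"])
print(t,np.degrees(np.arctan2(M[1,0],M[0,0])),M[:,2])
pr=lambda v:tuple(np.array(proj(p,t+M@np.array(v)))[::-1])
X0,Y0=130,70
c=cv2.cvtColor(p["img"],4)[Y0:Y0+140,X0:X0+190];c=cv2.convertScaleAbs(cv2.resize(c,None,fx=4,fy=4,interpolation=cv2.INTER_NEAREST),alpha=1.4)
def dr(pts,col):
    q=[((np.array(pr(np.array(v)/1000))-[X0,Y0]+.5)*4).astype(int) for v in pts];cv2.polylines(c,[np.array(q)],True,col,1)
dr([(36,-41,9.3),(54,-41,9.3),(54,-41,27.3),(36,-41,27.3)],(0,0,255));dr([(40.5,-41,9.3),(40.5,-41,-2.7),(49.5,-41,-2.7),(49.5,-41,9.3)],(0,255,0))
dr([(75,-41,-16.7),(75,-45,-16.7),(-40,-45,-16.7),(-40,-41,-16.7)],(255,0,0))
A=np.array([.43320,-.26948,.2]);S=np.array([.47548,-.28583,.2])
for w in(A,): cv2.circle(c,tuple(((np.array(proj(p,w))[::-1]-[X0,Y0]+.5)*4).astype(int)),4,(0,0,255),1)
cv2.imwrite("pics/w4.png",c);print("stud mid tool",1000*M.T@(S-t))
E
```

```text
clock: 12.0
tool_pos: [0.4986, -0.2317, 0.2194]
eef_rot: [0.179, 0.984, 0.0, 0.0]
contact_force: [0.3, 0.5, -6.2]
opening: 0.13
[ 0.49851824 -0.23172926  0.21936709] 159.42151741744334 [ 1.05960182e-04 -2.17088126e-05 -9.99999994e-01]
stud mid tool [  2.55440303 -58.74670397  19.3658253 ]
```

View pics/w4.png

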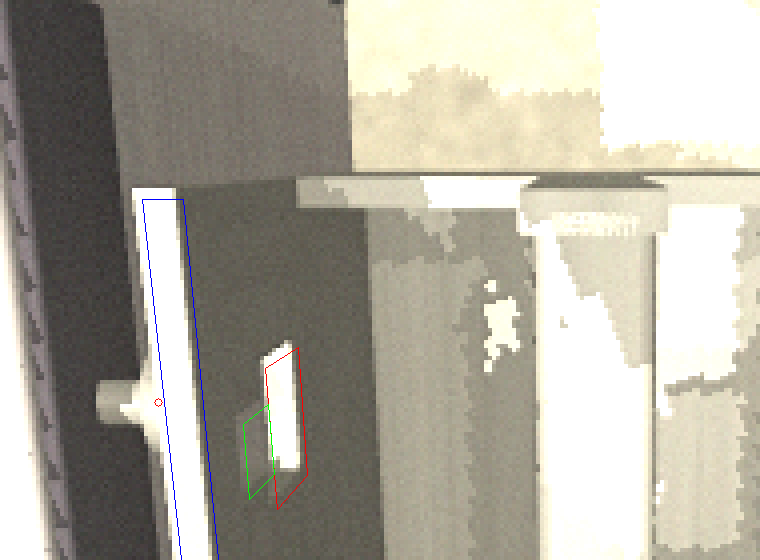

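Prediction and picture agree within about 1 mm. The visible stud is level with its hole, and the hole sits about 1 mm short of it along tool x. I'll correct this and advance slowly, watching the force.

```bash
python3 -m jog '[{"translation":[0.025,0,0.018],"twist":0.06,"claw":0},{"translation":[0,0,0],"twist":0,"claw":0},{"translation":[0,0,0],"twist":0,"claw":0},{"translation":[0,-0.05,0],"twist":0,"claw":0},{"translation":[0,-0.05,0],"twist":0,"claw":0},{"translation":[0,-0.05,0],"twist":0,"claw":0},{"translation":[0,-0.05,0],"twist":0,"claw":0},{"translation":[0,-0.05,0],"twist":0,"claw":0},{"translation":[0,-0.05,0],"twist":0,"claw":0},{"translation":[0,-0.05,0],"twist":0,"claw":0},{"translation":[0,-0.05,0],"twist":0,"claw":0},{"translation":[0,0,0],"twist":0,"claw":0},{"translation":[0,0,0],"twist":0,"claw":0},{"translation":[0,0,0],"twist":0,"claw":0},{"translation":[0,0,0],"twist":0,"claw":0},{"translation":[0,0,0],"twist":0,"claw":0}]'
cat > st.py <<'E'
from h import *
s=r.get_state();M=R.from_quat(s["eef_rot"]).as_matrix();t=np.array(s["tool_pos"])
S=np.array([.47548,-.28583,.2]);print("yaw",np.degrees(np.arctan2(M[1,0],M[0,0])),"stud mid tool",(1000*M.T@(S-t)).round(2),"F tool",(M.T@s["contact_force"]).round(2),"mom",(M.T@s["moment"]).round(2))
E
python3 st.py
```

```text
clock: 13.38
tool_pos: [0.4918, -0.2464, 0.2186]
eef_rot: [0.182, 0.983, 0.0, 0.0]
contact_force: [-0.4, -0.8, -5.5]
opening: 0.127
yaw 159.04840314755677 stud mid tool [  1.19 -42.67  18.63] F tool [ 0.14 -0.89  5.46] mom [-0.13 -0.13  0.03]
```

```bash
python3 -m jog '[{"translation":[0,-0.03,0],"twist":0,"claw":0},{"translation":[0,-0.03,0],"twist":0,"claw":0},{"translation":[0,-0.03,0],"twist":0,"claw":0},{"translation":[0,-0.02,0],"twist":0,"claw":0},{"translation":[0,0,0],"twist":0,"claw":0},{"translation":[0,0,0],"twist":0,"claw":0},{"translation":[0,0,0],"twist":0,"claw":0}]'
python3 st.py
python3 -m jog '[{"translation":[0,0,0.05],"twist":0,"claw":0},{"translation":[0,0,0.05],"twist":0,"claw":0},{"translation":[0,0,0.05],"twist":0,"claw":0},{"translation":[0,0,0.05],"twist":0,"claw":0},{"translation":[0,0,0],"twist":0,"claw":0},{"translation":[0,0,0],"twist":0,"claw":0}]'
python3 st.py
```

```text
clock: 13.97
tool_pos: [0.4905, -0.2501, 0.2187]
eef_rot: [0.182, 0.983, 0.0, 0.0]
contact_force: [1.6, 1.8, -5.0]
opening: 0.127
yaw 159.05641699578658 stud mid tool [  1.27 -38.71  18.7 ] F tool [-0.88  2.31  4.99] mom [-0.65 -0.1   0.03]
clock: 14.47
tool_pos: [0.4905, -0.2502, 0.2104]
eef_rot: [0.182, 0.983, 0.0, 0.0]
contact_force: [2.9, 4.0, -5.9]
opening: 0.129
yaw 159.05658265209695 stud mid tool [  1.33 -38.63  10.38] F tool [-1.25  4.71  5.89] mom [-1.11 -0.35  0.02]
```

```bash
python3 -m jog '[{"translation":[0,0.02,0],"twist":0,"claw":0},{"translation":[0,0,0.05],"twist":0,"claw":0},{"translation":[0,0,0.05],"twist":0,"claw":0},{"translation":[0,0,0.05],"twist":0,"claw":0},{"translation":[0,0,0.05],"twist":0,"claw":0},{"translation":[0,0,0],"twist":0,"claw":0},{"translation":[0,0,0],"twist":0,"claw":0},{"translation":[0,0,0],"twist":0,"claw":0}]'
python3 st.py
python3 -m jog '[{"translation":[0,0,0.02],"twist":0,"claw":0},{"translation":[0,0,0.02],"twist":0,"claw":0},{"translation":[0,0,0.02],"twist":0,"claw":0},{"translation":[0,0,0],"twist":0,"claw":0},{"translation":[0,0,0],"twist":0,"claw":0}]'
python3 st.py
```

```text
clock: 15.13
tool_pos: [0.4903, -0.2501, 0.2024]
eef_rot: [0.182, 0.983, -0.0, -0.0]
contact_force: [1.2, 2.8, -6.2]
opening: 0.131
yaw 159.02419829720242 stud mid tool [  1.   -38.68   2.37] F tool [-0.13  3.03  6.22] mom [-0.87 -0.17  0.  ]
clock: 15.55
tool_pos: [0.4904, -0.25, 0.2002]
eef_rot: [0.182, 0.983, -0.0, -0.0]
contact_force: [1.8, 2.9, -5.5]
opening: 0.129
yaw 159.03101729623992 stud mid tool [  1.16 -38.81   0.19] F tool [-0.65  3.33  5.52] mom [-0.74 -0.13  0.09]
```

```bash
python3 -m jog '[{"translation":[0,0,0.02],"twist":0,"claw":0},{"translation":[0,0,0.01],"twist":0,"claw":0},{"translation":[0,0,0],"twist":0,"claw":0},{"translation":[0,0,0],"twist":0,"claw":0}]'
python3 st.py
python3 - <<'E'
from h import *
p=cam("side");c=cv2.cvtColor(p["img"],4)[100:240,320:450]
q=cam("wrist");d=cv2.cvtColor(q["img"],4)[60:200,120:250]
cv2.imwrite("pics/h.png",cv2.convertScaleAbs(cv2.resize(np.hstack([c,d]),None,fx=3,fy=3,interpolation=2),alpha=1.4))
E
```

```text
clock: 15.88
tool_pos: [0.4906, -0.2498, 0.1992]
eef_rot: [0.182, 0.983, -0.0, 0.0]
contact_force: [1.0, 2.9, -2.7]
opening: 0.127
yaw 159.04031848677099 stud mid tool [  1.21 -39.    -0.81] F tool [0.15 3.05 2.7 ] mom [-0.77 -0.04  0.02]
```

View pics/h.png

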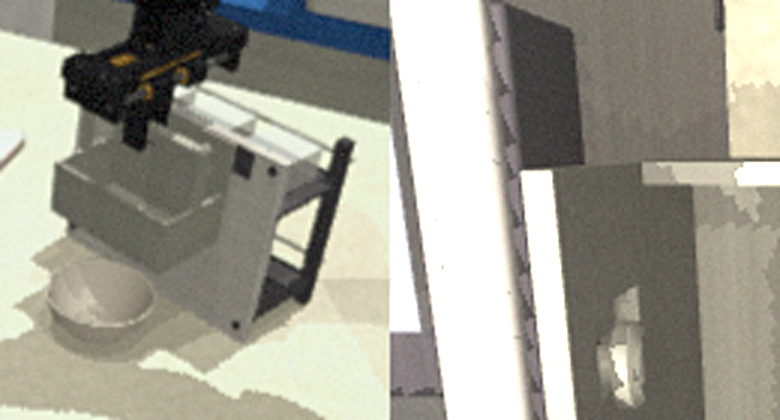

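The side view shows the caddy against the panel, above the bowl. The wrist crop shows the stud head (620, 370) in front of the plate at the slot end, and the weight is passing to the studs. Next: lower slightly more, release and rise.

```bash
python3 -m jog '[{"translation":[0,0,0.02],"twist":0,"claw":0},{"translation":[0,0,0],"twist":0,"claw":0},{"translation":[0,0,0],"twist":0,"claw":0}]'
python3 st.py
python3 -m jog '[{"translation":[0,0,0],"twist":0,"claw":20},{"translation":[0,0,0],"twist":0,"claw":30},{"translation":[0,0,0],"twist":0,"claw":38},{"translation":[0,0,0],"twist":0,"claw":38},{"translation":[0,0,0],"twist":0,"claw":38},{"translation":[0,0,0],"twist":0,"claw":38}]'
python3 st.py
```

```text
clock: 16.23
tool_pos: [0.4907, -0.2496, 0.1986]
eef_rot: [0.182, 0.983, 0.0, 0.0]
contact_force: [-0.1, 4.2, 1.3]
opening: 0.131
yaw 159.0517306393209 stud mid tool [  1.25 -39.23  -1.4 ] F tool [ 1.61  3.84 -1.31] mom [-0.74  0.16 -0.  ]
clock: 16.73
tool_pos: [0.4904, -0.2503, 0.1982]
eef_rot: [0.182, 0.983, -0.0, -0.0]
contact_force: [0.4, 0.2, 0.9]
opening: 0.379
yaw 159.01342707020237 stud mid tool [  1.2  -38.51  -1.83] F tool [-0.33  0.3  -0.88] mom [-0.04 -0.16  0.  ]
```

Released, and the force is back to near zero. Rise straight up.

```bash
python3 -m jog '[{"translation":[0,0,-0.1],"twist":0,"claw":38},{"translation":[0,0,-0.2],"twist":0,"claw":38},{"translation":[0,0,-0.3],"twist":0,"claw":38},{"translation":[0,0,-0.5],"twist":0,"claw":38},{"translation":[0,0,-0.7],"twist":0,"claw":38},{"translation":[0,0,-0.7],"twist":0,"claw":38},{"translation":[0,0,-0.5],"twist":0,"claw":38},{"translation":[0,0,-0.3],"twist":0,"claw":38},{"translation":[0,0,0],"twist":0,"claw":38},{"translation":[0,0,0],"twist":0,"claw":38},{"translation":[0,0,0],"twist":0,"claw":38},{"translation":[0,0,0],"twist":0,"claw":38}]'
python3 - <<'E'
from h import *
for n in("scene","side","wrist"):
    q=cam(n);
    for l,z in {"caddy_grip":.217,"bowl":0,"cup":0,"sauce_jar":0}.items():
        for o in r.spot_point(l,n)[:1]:print(n,l,round(o["confidence"],2),atz(q,*o["location"],z).round(3))
    if n=="side":c=cv2.cvtColor(q["img"],4)[90:250,310:470]
    if n=="wrist":d=cv2.cvtColor(q["img"],4)
c=cv2.resize(c,(420,420),interpolation=2);d=d[:,130:510]
cv2.imwrite("pics/f.png",cv2.convertScaleAbs(np.hstack([c,d]),alpha=1.4))
S=np.array([.4723,-.2942]);g=S-.047*np.array([-.357,-.934]);print("grip expected",g)
E
```

```text
clock: 17.73
tool_pos: [0.4896, -0.25, 0.3288]
eef_rot: [0.182, 0.983, 0.0, -0.001]
contact_force: [-0.6, 0.2, 0.5]
opening: 0.383
scene caddy_grip 0.83 [ 0.504 -0.252  0.217]
scene bowl 0.61 [ 0.478 -0.202  0.   ]
scene cup 0.95 [0.618 0.29  0.   ]
scene sauce_jar 0.73 [0.736 0.004 0.   ]
side caddy_grip 0.92 [ 0.487 -0.257  0.217]
side bowl 0.83 [ 0.493 -0.188  0.   ]
side cup 0.94 [0.617 0.286 0.   ]
wrist caddy_grip 0.73 [ 0.489 -0.248  0.217]
wrist bowl 0.8 [ 0.493 -0.199  0.   ]
wrist sauce_jar 0.76 [ 0.732 -0.005  0.   ]
grip expected [ 0.489079 -0.250302]
```

View pics/f.png

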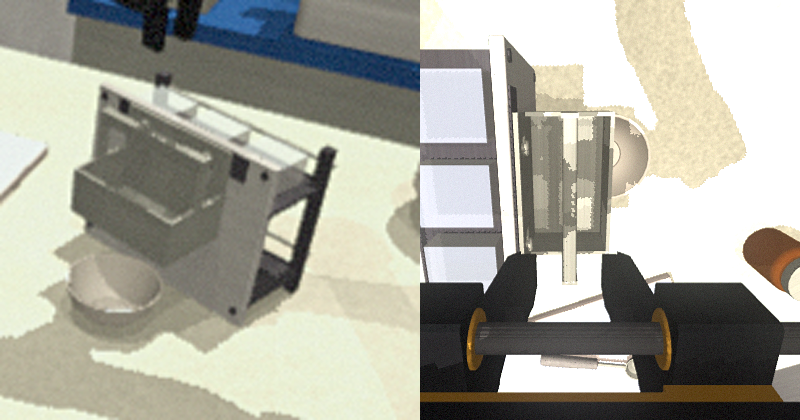

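The caddy hangs square against the panel. Both stud heads show in front of the plate in the wrist view, the gripper is clear above it, and the bowl stands below.

```bash
python3 -c "
from plant import r
print(r.finish_job())"
```

```text
the job is handed in; nothing more can be done
None
```

The caddy hangs on both studs and is let go. I handed the job in at about 18 s of the 54 s allowed; `finish_job` gives no verdict.

**What I did:**
- I found the studs with the wrist camera: 90.7 mm apart against 90 mm nominal, with their middle shifted about 7 mm along the panel.
- I gripped the bar, carried the caddy over and put the stud heads through the keyholes with no clear contact. I lowered it until the weight passed to the studs, released, and rose clear.

**Last checks:**
- **Hang:** the wrist view shows the caddy square to the panel, with both stud heads in front of its back plate. The wrist camera puts the grip at (0.489, -0.248), against about (0.489, -0.250) expected.
- **Contact:** the force on the robot is near zero and the gripper is clear above the caddy.
- **Bowl, cup and jar:** all three are upright and within about 12 mm of their first readings, which is within the networks' scatter.

**Disagreements:**
- The networks' fix of the grip from the scene camera was about 15 mm off the wrist camera's, and the side camera's about 9 mm off. I relied on the close view and on the force readings.
- I measured the hanging height only from the tool pose at contact, about 15–17 mm above the rack point.

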